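# Return the honed palm gouges to their own holders

### The job

The four palm gouges stand freshly honed in the wooden sharpening stand. Put each one back, blade down, upright and fully home, in its own holder on the bench rail: the one whose colour matches its handle. Their edges are keen, so let none tip over or fall, and leave the mallet and the wax tin where they are.

Things in the scene. Friction and masses are not known exactly. Their poses are not given: they have to be found in the camera images.
- handle_red (a point): Red palm gouge: round wooden handle 68 mm long, 35 mm across, its domed upper half painted red, its lower 10 mm a cone; below it a brass ferrule and steel blade up to 12 mm wide. 134 mm long, about 75 g. Point: on its axis at the height to grip (handle straight from 35 mm below it to here); handle top 23 mm above it, blade tip 111 mm below. z points up the handle; turn about z does not matter.
- handle_blue (a point): Blue palm gouge: as the red one but its upper half blue, same point. All four gouges start upright, blade down, in any order, in the seats of a fixed pale wooden stand with four dark seats (board 300 by 75 mm), 66 mm apart in a straight row.
- handle_yellow (a point): Yellow palm gouge: as the red one but its upper half yellow, same point. A gouge only rests in its seat of the stand: lift it straight up, until its tip clears the other handles. The stand's top face is 28 mm below this point at the start and 93 mm above the bench.
- handle_green (a point): Green palm gouge: as the red one but its upper half green, same point. The masses of the gouges vary a little. The seats of stand and holders have the same cone and height, so a gouge stands equally high in both.
- mouth_red (a point): Red holder: red round collar 55 mm across, 25 mm high, on a red bracket hung on a low fixed wooden rail. Point: centre of the collar's open mouth, level with its top face, 93 mm above the bench. x points across the row towards the rail's batten, y along the row, z up. A gouge fully home has its point 28 mm above this one.
- mouth_blue (a point): Blue holder: as the red one but blue, same point. The four holders hang 66 mm apart in a straight row along the rail, in any order.
- mouth_yellow (a point): Yellow holder: as the red one but yellow, same point. Inside, each collar is a cone 47 mm wide at the mouth and 28 mm at 11 mm depth, open below, waxed smooth: it centres the handle's cone when the gouge is let go, and the blade hangs through, clear of the bench.
- mouth_green (a point): Green holder: as the red one but green, same point. Bracket and batten lie 44 to 75 mm from each point along its x, and their tops stay 2 mm or more below it.
- mallet_mid (a point): Bystander: dark wooden carver's mallet standing loose on its round head (82 mm across, 199 mm tall in all, handle up). The point is on its axis 50 mm above the bench.
- tin_mid (a point): Bystander: round steel wax tin with brass-coloured lid, 71 mm across, 46 mm high, standing loose. The point is its centre.
There are look-alikes about, which are no part of the job. What is shaped like the part that bears handle_red but purple is not meant.

How it is judged:
At the end, for the whole second after the job is handed in: Each gouge is in the holder of its own colour: handle point within 10 mm of the mouth's axis and 21 to 35 mm above the mouth (28 mm when fully home), within 0.2 rad of upright, at rest and released; mallet and wax tin within 30 mm of where they stood (horizontal distance between handle_red and mouth_red below 0.01 m and z of handle_red in the frame of mouth_red between 0.021 and 0.035 m and angle between each of handle_red, handle_blue, handle_yellow, handle_green's own z axis and vertical below 0.2 rad and linear speed of each of gouge_red, gouge_blue, gouge_yellow, gouge_green below 0.02 m/s and horizontal distance between handle_blue and mouth_blue below 0.01 m and z of handle_blue in the frame of mouth_blue between 0.021 and 0.035 m and horizontal distance between handle_yellow and mouth_yellow below 0.01 m and z of handle_yellow in the frame of mouth_yellow between 0.021 and 0.035 m and horizontal distance between handle_green and mouth_green below 0.01 m and z of handle_green in the frame of mouth_green between 0.021 and 0.035 m and distance of each of mallet_mid, tin_mid from where it was at the start of the episode below 0.03 m); the robot touches nothing.
It fails at once if the red gouge tips over or falls (leans more than 1 rad, or its handle point comes below 70 mm above the bench) (angle between handle_red's own z axis and vertical above 1 rad or height (world z) of handle_red below 0.07 m).
It fails at once if the blue gouge tips over or falls (leans more than 1 rad, or its handle point comes below 70 mm above the bench) (angle between handle_blue's own z axis and vertical above 1 rad or height (world z) of handle_blue below 0.07 m).
It fails at once if the yellow gouge tips over or falls (leans more than 1 rad, or its handle point comes below 70 mm above the bench) (angle between handle_yellow's own z axis and vertical above 1 rad or height (world z) of handle_yellow below 0.07 m).
It fails at once if the green gouge tips over or falls (leans more than 1 rad, or its handle point comes below 70 mm above the bench) (angle between handle_green's own z axis and vertical above 1 rad or height (world z) of handle_green below 0.07 m).
It fails at once if the mallet or the wax tin is moved more than 30 mm (distance of any of mallet_mid, tin_mid from where it was at the start of the episode above 0.03 m).
It also fails if it takes over 99 s, if anything falls off the work surface, if the arm or the gripper's body presses on something with over 40 N, if the wrist force passes 120 N, or if a joint passes its speed limit or range.

### The arm

A 6-joint arm with a two-finger parallel gripper is mounted at the origin on the work surface. World frame = base frame: x ahead of the robot, y to its left, z up, the work surface at z = 0. Lengths are in m, angles in rad, forces in N, time in s.
With the tool pointing down it reaches from about 0.425 to 0.95 m from the base axis. Payload 3.5 kg.
Tool frame: the origin (TCP) lies midway between the tips of the shut fingers; the grasp point (between the pads) lies ctrl.hold_point_z behind it (ctrl.hold_point_z is the distance from the TCP to the grasp point, in m); z points along the fingers, x is the direction in which the jaws open and shut, and the axes are right-handed (so a half turn about z gives the same grasp; the last joint's range is limited). The gripper opens to 85 mm and grips with 20 to 120 N. Pads are 22 mm wide; open, the fingers measure 114 mm over their backs; the gripper's body (76 mm by 85 mm) begins 54 mm behind the grasp point. The pads swing forward as they close: fully open they stand 13 mm farther back than shut.
Start: joints at [1.09, 0.286, 1.577, -0, 1.279, -0.15], TCP at [0.219, 0.638, 0.21] pointing down, gripper open.
Joint ranges: [-2.77, 2.77], [-0.9, 2.22], [0.21, 2.48], [-1.53, 4.67], [0.24, 2.81], [-2.84, 2.84]. Speed limits (rad/s): [2.79, 2.79, 3.14, 3.14, 3.14, 3.14].

### API

Orientations are given as a unit quaternion [x, y, z, w].
In Python, from plant import ctrl gives the robot as it stands.
- The arm moves only by the tool step_arm, never from a script. Its arguments are lists of equal length, an entry for each row: "gripper": the gripper's target within -1 to 1 (shut at 1, half-way at 0, fully open at -1); "linear": the shift along the tool's x, y, z in m, a list of three; "delta_rot": the turn, a rotation vector about the tool's x, y, z in degrees, a list of three. A call has 1 to 20 rows; each row is the pose to reach, as a shift and turn from the pose commanded when the call began, along the tool's axes at that moment; what a row does not reach only later rows make up. A row lasts 1/8 s, in which the tool goes at most 62.5 mm and 10.7 degrees, less where a joint would pass 70% of its speed; a pose out of reach is approached as far as the arm can. A call with a gripper value outside its range is refused whole. The fingers move at their own pace and stop on an object; "grip_force" is the grip in N (left out, the last holds). Time passes only in rows, so rows that repeat a pose let the fingers close. It gives the time, the measured TCP pose, the force and the opening at its end, in the units of the state.
- ctrl.get_state(): the state, without advancing time (a new reading comes with each control period).
- ctrl.read_camera(name): name is "scene" or "top" or "wrist"; returns a dict with "frame" (384x512x3 uint8, red, green, blue), "fx", "fy", "cx", "cy" (pixels), "view" (4x4, takes a point from world to camera coordinates). Camera axes: x right, y down, z forward; pixel columns grow to the right and rows downward; lengths in m; the calibration is good to about 2 mm. A picture is of the moment at which its call begins. There is no depth.
- ctrl.sign_off(): hands the job in, once; it reports no verdict.
The state is a dict: "time": time; "qpos": joint angles; "dq": joint speeds; "joint_efforts": joint torques, N m; "eef_pos": TCP position; "tcp_rot": TCP orientation; "contact_force": force on the tool from outside, world axes, zero at the start; "wrist_torque": the same for the moment, N m; "opening": opening from 0.0 (shut) to 1.0 (fully open).
Only numpy, scipy, OpenCV 4.12 (cv2) and the standard library are available. Lean on these libraries where they do the work, as an engineer would, in place of code of your own. Each camera call takes 0.05 s, during which the arm holds its last target. There are 200 camera calls.

## Working session

There is one attempt and no reset: what is moved stays moved. The work goes in short steps, Python scripts to look and compute and a tool call to move; the robot and the scene stay as the last step left them, time stands still between calls to the robot, and variables do not carry over. Pictures are saved under pics/ and viewed, on a budget of 14 in all, crops included, one or two more only if the job needs it, and the job is handed in when it is done.

Besides the shell and the picture viewer there is one more tool, called after "Call:" as name(argument=value, ...) on one line, values as JSON. step_arm: Moves the arm, as the interface text tells. Its arguments: {"type":"object","properties":{"gripper":{"type":"array"},"linear":{"type":"array"},"delta_rot":{"type":"array"},"grip_force":{"type":"number"}},"required":["gripper","linear","delta_rot"]}

```bash
mkdir -p pics
python3 - <<'E'
from plant import ctrl
import cv2
s=ctrl.get_state();print(s,ctrl.hold_point_z)
for n in("top","scene"):
    c=ctrl.read_camera(n);cv2.imwrite(f"pics/{n}0.png",cv2.resize(c["frame"][:,:,::-1],(800,600),interpolation=cv2.INTER_CUBIC))
    print(n,c["fx"],c["fy"],c["cx"],c["cy"],c["view"].round(4).tolist())
E
```

```text
{'time': 0.0, 'qpos': array([ 1.09003715e+00,  2.87167107e-01,  1.57816072e+00,  2.69850601e-05,
        1.27860575e+00, -1.49944537e-01]), 'dq': array([-0.00026581, -0.00065647,  0.00067524, -0.0007583 ,  0.00018958,
        0.00087855]), 'joint_efforts': array([ 1.27270316e-03, -4.05990601e+01, -2.92620957e+01, -8.34285038e-05,
        5.88796043e-03,  6.84301149e-07]), 'eef_pos': array([0.21885222, 0.63779753, 0.20895509]), 'tcp_rot': array([ 8.13885486e-01,  5.81024135e-01, -1.04937205e-03,  5.18619072e-04]), 'contact_force': array([ 0.3139066 , -0.51024595, -0.66025898]), 'wrist_torque': array([ 0.02730873, -0.01812549, -0.00529591]), 'opening': 0.99788150960005} 0.0187
top 396.9914017846799 396.9914017846799 252.79063632577925 190.79047631147233 [[0.0046, -1.0, -0.0058, -0.0175], [-0.9908, -0.0038, -0.1356, 0.6132], [0.1356, 0.0064, -0.9907, 1.0643], [0.0, 0.0, 0.0, 1.0]]
scene 353.9057275631145 353.9057275631145 253.2900718164176 192.62048097995725 [[0.5266, 0.8501, 0.002, -0.3049], [0.4984, -0.3068, -0.8108, -0.2263], [-0.6887, 0.428, -0.5853, 1.3086], [0.0, 0.0, 0.0, 1.0]]
```

View pics/top0.png

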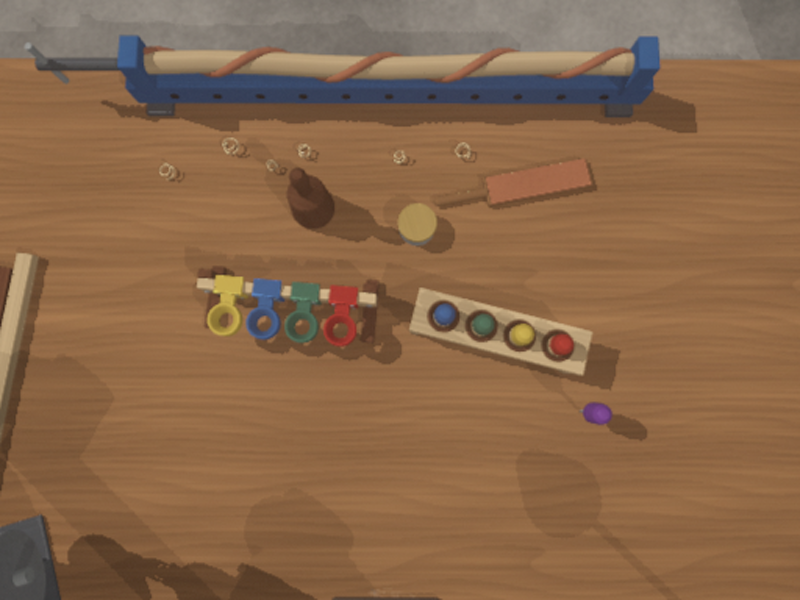

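View pics/scene0.png

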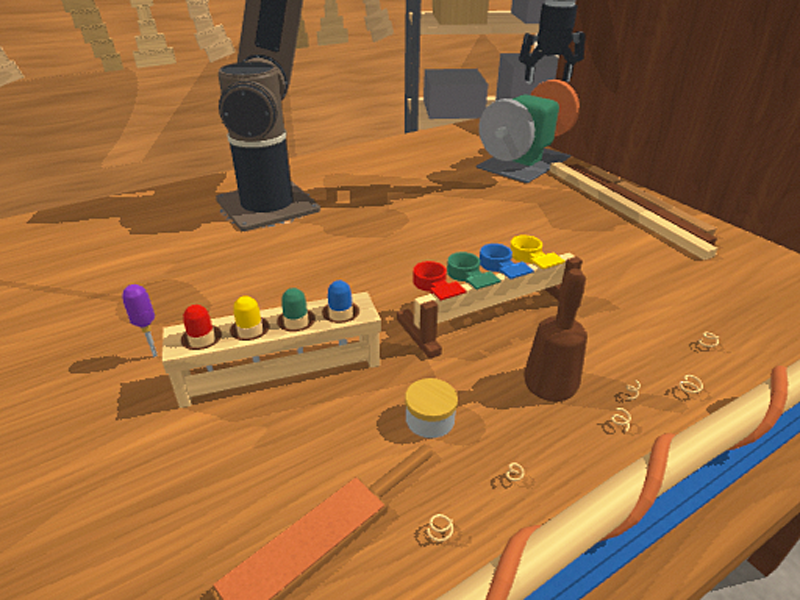

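The top view shows the holders from left to right as yellow (224,318), blue (263,322), green (302,325) and red (341,329). The stand holds blue (444,314), green (484,324), yellow (522,334) and red (561,344).

The only look-alike is the purple gouge at (597,413), stuck in the bench, and it isn't part of the job. The mallet is at (310,200) and the tin at (417,224). Next I'll check this in one close crop.

Run:
```python
import cv2
from plant import ctrl
c=ctrl.read_camera("top");f=c["frame"][:,:,::-1]
cv2.imwrite("pics/crop1.png",cv2.resize(f[165:265,125:385],None,fx=3,fy=3,interpolation=cv2.INTER_CUBIC))
```

```text
(no output)
```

View pics/crop1.png

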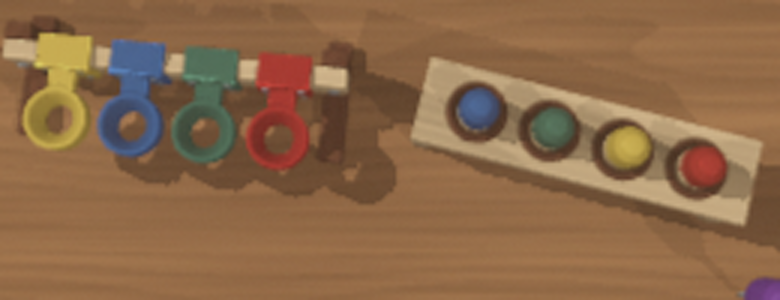

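The crop agrees with that. Collar centres in crop pixels are yellow (55,117), blue (130,124), green (204,131) and red (277,137). Seat rings are blue (477,110), green (550,130), yellow (624,150) and red (698,167). Next I convert these to world positions.

```bash
cat > h.py <<'E'
import numpy as np
from plant import ctrl
def px2w(c,u,v,z):
    V=np.array(c["view"]);R,t=V[:3,:3],V[:3,3]
    d=R.T@[(u-c["cx"])/c["fx"],(v-c["cy"])/c["fy"],1];o=-R.T@t
    return o+d*(z-o[2])/d[2]
def fit(P):  # straight row at 66 mm pitch
    P=np.array(P)[:,:2];m=P.mean(0);d=np.linalg.svd(P-m)[2][0]
    d*=np.sign((P[-1]-P[0])@d);print("resid mm",(1e3*(P-m-np.outer([-.099,-.033,.033,.099],d))).round(1).tolist())
    return m+np.outer([-.099,-.033,.033,.099],d),d
E
python3 - <<'E'
from h import *
c=ctrl.read_camera("top")
f=lambda p,z:px2w(c,125+(p[0]+.5)/3-.5,165+(p[1]+.5)/3-.5,z)
H,d=fit([f(p,.093) for p in[(55,117),(130,124),(204,131),(277,137)]]);print("holders y,b,g,r",H.round(4).tolist(),np.degrees(np.arctan2(d[1],d[0])))
S,d=fit([f(p,.093) for p in[(477,110),(550,130),(624,150),(698,167)]]);print("stand b,g,y,r",S.round(4).tolist(),np.degrees(np.arctan2(d[1],d[0])))
print([f(p,.13)[:2].round(3) for p in[(480,107),(552,128),(627,147),(704,166)]])
for u,v,z in((417,222,.046),(300,178,.19),(597,413,.1)):print(px2w(c,u/1.5625,v/1.5625,z).round(3))
E
```

```text
resid mm [[0.1, 0.1], [-0.1, -0.7], [-0.3, -0.4], [0.3, 1.0]]
holders y,b,g,r [[0.5706, 0.2753], [0.5649, 0.2095], [0.5592, 0.1437], [0.5535, 0.078]] -94.94170182528134
resid mm [[0.7, 0.5], [-0.3, 0.4], [-1.2, -0.3], [0.7, -0.7]]
stand b,g,y,r [[0.5777, -0.0976], [0.5612, -0.1615], [0.5448, -0.2254], [0.5284, -0.2894]] -104.4216542872806
[array([ 0.577, -0.097]), array([ 0.559, -0.158]), array([ 0.543, -0.221]), array([ 0.528, -0.286])]
[ 0.752 -0.054  0.046]
[0.785 0.136 0.19 ]
[ 0.416 -0.348  0.1  ]
```

Call:
step_arm(gripper=[-1,-1,-1,-1,-1,-1,-1,-1,-1,-1,-1,-1,-1,-1,-1,-1,-1,-1,-1,-1], linear=[[-0.58,0.579,-0.07],[-0.58,0.579,-0.07],[-0.58,0.579,-0.07],[-0.58,0.579,-0.07],[-0.58,0.579,-0.07],[-0.58,0.579,-0.07],[-0.58,0.579,-0.07],[-0.58,0.579,-0.07],[-0.58,0.579,-0.07],[-0.58,0.579,-0.07],[-0.58,0.579,-0.07],[-0.58,0.579,-0.07],[-0.58,0.579,-0.07],[-0.58,0.579,-0.07],[-0.58,0.579,-0.07],[-0.58,0.579,-0.07],[-0.58,0.579,-0.07],[-0.58,0.579,-0.07],[-0.58,0.579,-0.07],[-0.58,0.579,-0.07]], delta_rot=[[0,0,71],[0,0,71],[0,0,71],[0,0,71],[0,0,71],[0,0,71],[0,0,71],[0,0,71],[0,0,71],[0,0,71],[0,0,71],[0,0,71],[0,0,71],[0,0,71],[0,0,71],[0,0,71],[0,0,71],[0,0,71],[0,0,71],[0,0,71]], grip_force=40)

```text
time: 2.7
eef_pos: [0.5784, -0.098, 0.2804]
tcp_rot: [1.0, 0.001, 0.0, 0.0]
contact_force: [-0.8, 0.4, -0.0]
opening: 0.997
```

Run:
```python
from h import *
import cv2
from scipy.spatial.transform import Rotation as R
s=ctrl.get_state();print(s["time"],s["eef_pos"],R.from_quat(s["tcp_rot"]).as_matrix().round(4).tolist())
c=ctrl.read_camera("wrist");f=c["frame"][:,:,::-1].copy()
V=np.array(c["view"])
for x,y in[[0.5777,-0.0976],[0.5612,-0.1615]]:
    p=V[:3]@[x,y,.093,1];u=(int(p[0]/p[2]*c["fx"]+c["cx"]),int(p[1]/p[2]*c["fy"]+c["cy"]));print(u)
    p=V[:3]@[x,y,.144,1];u=(int(p[0]/p[2]*c["fx"]+c["cx"]),int(p[1]/p[2]*c["fy"]+c["cy"]));print("top",u);cv2.drawMarker(f,u,(255,255,255),0,9)
cv2.imwrite("pics/w1.png",f)
```

```text
2.7 [ 0.57841995 -0.0980261   0.28038684] [[1.0, 0.001, 0.0001], [0.001, -1.0, -0.0], [0.0001, 0.0, -1.0]]
(259, 158)
top (259, 170)
(245, 213)
top (243, 232)
```

View pics/w1.png

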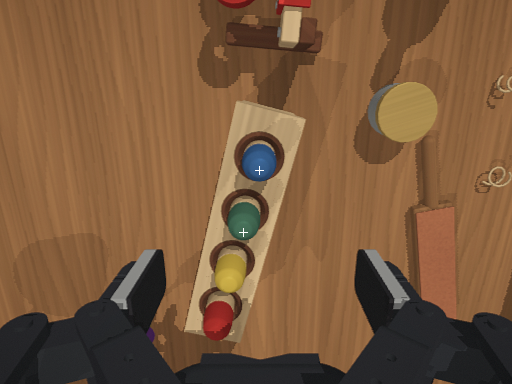

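The wrist view shows the blue seat at (259,157) and green at (245,210), both within 3 px of prediction, so I descend on blue.

Call:
step_arm(gripper=[-1,-1,-1,-1,-1,-1,-1,-1,1,1,1,1,1,1,1,1], linear=[[0,-0.002,0.03],[0,-0.002,0.06],[0,-0.002,0.09],[0,-0.002,0.12],[0,-0.002,0.145],[0,-0.002,0.165],[0,-0.002,0.181],[0,-0.002,0.181],[0,-0.002,0.181],[0,-0.002,0.181],[0,-0.002,0.181],[0,-0.002,0.181],[0,-0.002,0.181],[0,-0.002,0.181],[0,-0.002,0.181],[0,-0.002,0.181]], delta_rot=[[0,0,0],[0,0,0],[0,0,0],[0,0,0],[0,0,0],[0,0,0],[0,0,0],[0,0,0],[0,0,0],[0,0,0],[0,0,0],[0,0,0],[0,0,0],[0,0,0],[0,0,0],[0,0,0]])

```text
time: 4.75
eef_pos: [0.5789, -0.0963, 0.0998]
tcp_rot: [1.0, 0.0, 0.001, 0.0]
contact_force: [1.2, 0.3, 3.4]
opening: 0.352
```

Call:
step_arm(gripper=[1,1,1,1,1,1,1,1,1,1], linear=[[0,0,-0.008],[0,0,-0.02],[0,0,-0.04],[0,0,-0.065],[0,0,-0.09],[0,0,-0.115],[0,0,-0.14],[0,0,-0.16],[0,0,-0.17],[0,0,-0.17]], delta_rot=[[0,0,0],[0,0,0],[0,0,0],[0,0,0],[0,0,0],[0,0,0],[0,0,0],[0,0,0],[0,0,0],[0,0,0]])

```text
time: 6.0
eef_pos: [0.5786, -0.0963, 0.2701]
tcp_rot: [1.0, 0.0, 0.001, 0.0]
contact_force: [0.7, -0.1, -0.9]
opening: 0.356
```

Run:
```python
from h import *
import cv2
a=ctrl.read_camera("wrist")["frame"][:,:,::-1];b=ctrl.read_camera("scene")["frame"][:,:,::-1]
b=cv2.resize(b[60:260,90:390],(600,400),interpolation=cv2.INTER_CUBIC)
a=cv2.resize(a,None,fx=.52,fy=.52)
o=np.zeros((600,600,3),np.uint8);o[:400]=b;o[400:,:266]=a;cv2.imwrite("pics/g1.png",o)
```

```text
(no output)
```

View pics/g1.png

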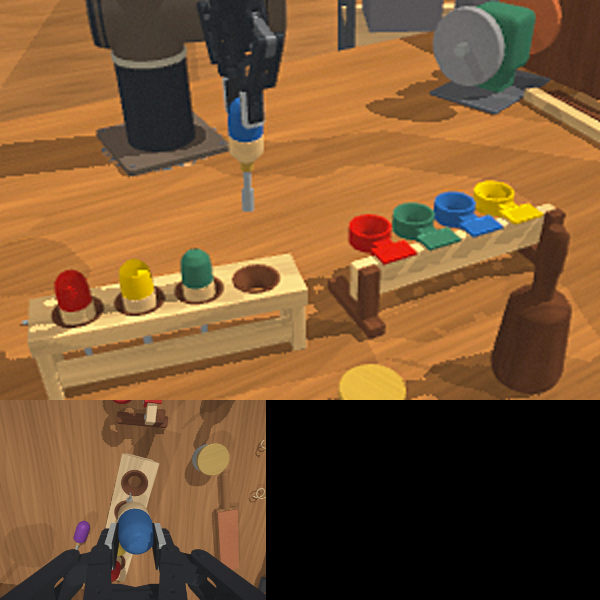

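Blue is held upright in the crop, with the blade hanging at (248,190), and the seats are otherwise undisturbed. I carry it to the blue holder.

Call:
step_arm(gripper=[1,1,1,1,1,1,1,1,1,1,1,1,1,1,1,1,1,1,1,1], linear=[[-0.001,-0.02,0],[-0.003,-0.06,0],[-0.005,-0.105,0],[-0.007,-0.15,0],[-0.009,-0.195,0],[-0.011,-0.24,0],[-0.013,-0.275,0],[-0.0137,-0.297,0],[-0.0137,-0.306,0],[-0.0137,-0.306,0],[-0.0137,-0.306,0.02],[-0.0137,-0.306,0.045],[-0.0137,-0.306,0.07],[-0.0137,-0.306,0.095],[-0.0137,-0.306,0.12],[-0.0137,-0.306,0.14],[-0.0137,-0.306,0.155],[-0.0137,-0.306,0.164],[-0.0137,-0.306,0.169],[-0.0137,-0.306,0.169]], delta_rot=[[0,0,0],[0,0,0],[0,0,0],[0,0,0],[0,0,0],[0,0,0],[0,0,0],[0,0,0],[0,0,0],[0,0,0],[0,0,0],[0,0,0],[0,0,0],[0,0,0],[0,0,0],[0,0,0],[0,0,0],[0,0,0],[0,0,0],[0,0,0]])

```text
time: 8.6
eef_pos: [0.5656, 0.2102, 0.1013]
tcp_rot: [1.0, 0.0, 0.001, -0.0]
contact_force: [1.3, 1.5, 0.5]
opening: 0.355
```

Run:
```python
from h import *
import cv2
a=ctrl.read_camera("wrist")["frame"][:,:,::-1];b=ctrl.read_camera("scene")["frame"][:,:,::-1]
b=cv2.resize(b[120:220,230:380],(600,400),interpolation=cv2.INTER_CUBIC)
a=cv2.resize(a,None,fx=.52,fy=.52)
o=np.zeros((600,600,3),np.uint8);o[:400]=b;o[400:,:266]=a;cv2.imwrite("pics/p1.png",o)
```

```text
(no output)
```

View pics/p1.png

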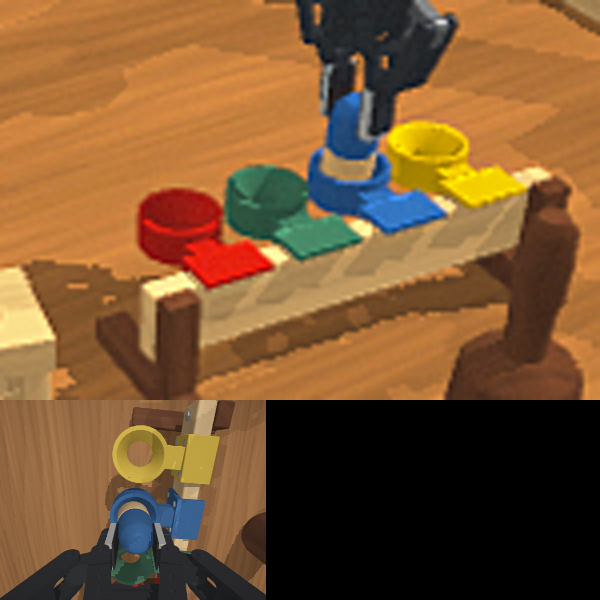

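The blue handle sits inside its collar at (348,165) with almost no contact force. I release it and retreat upward.

Call:
step_arm(gripper=[0.2,-0.2,-0.6,-1,-1,-1,-1,-1,-1,-1,-1,-1,-1,-1], linear=[[0,0,0],[0,0,0],[0,0,0],[0,0,0],[0,0,0],[0,0,0],[0,0,-0.01],[0,0,-0.03],[0,0,-0.06],[0,0,-0.09],[0,0,-0.12],[0,0,-0.15],[0,0,-0.17],[0,0,-0.17]], delta_rot=[[0,0,0],[0,0,0],[0,0,0],[0,0,0],[0,0,0],[0,0,0],[0,0,0],[0,0,0],[0,0,0],[0,0,0],[0,0,0],[0,0,0],[0,0,0],[0,0,0]])

```text
time: 10.45
eef_pos: [0.5655, 0.21, 0.2734]
tcp_rot: [1.0, 0.0, 0.003, -0.0]
contact_force: [0.4, -0.0, 0.5]
opening: 1.002
```

Run:
```python
from h import *
import cv2
print(ctrl.get_state()["eef_pos"])
a=ctrl.read_camera("top")["frame"][165:265,125:385,::-1];b=ctrl.read_camera("scene")["frame"][:,:,::-1]
b=cv2.resize(b[120:220,230:380],(450,300),interpolation=cv2.INTER_CUBIC)
a=cv2.resize(a,None,fx=3,fy=3,interpolation=cv2.INTER_CUBIC)
o=np.zeros((600,780,3),np.uint8);o[:300,:450]=b;o[300:]=a;cv2.imwrite("pics/r1.png",o)
```

```text
[0.56552846 0.21000775 0.27337571]
```

View pics/r1.png

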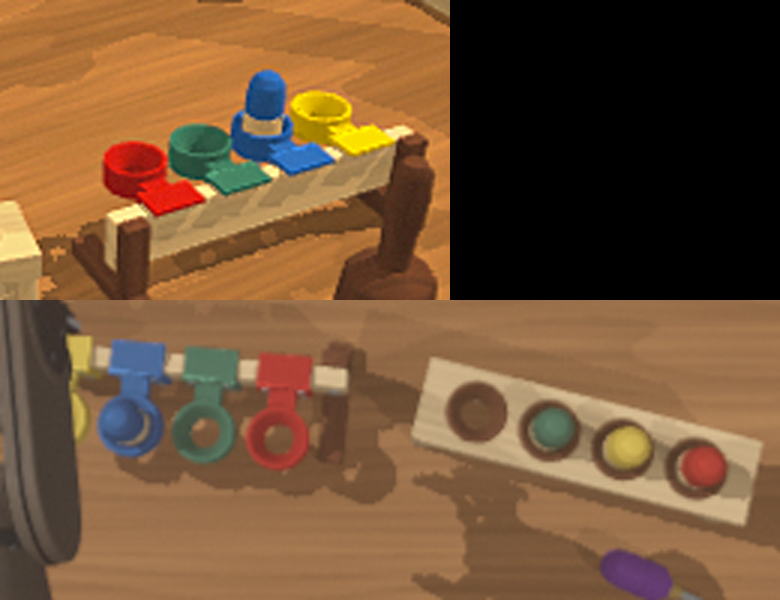

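Blue stands upright in its collar; the dome is at (122,418) in the lower panel, and the offset fits parallax. The purple look-alike has moved from about (771,297) to (640,275) in crop pixels, so I need to know whether it is moving by itself.

Run:
```python
from h import *
import cv2
for n in("top","scene"):
  for i in range(2):
    s=ctrl.get_state()["time"];f=ctrl.read_camera(n)["frame"]
    h=cv2.cvtColor(f,cv2.COLOR_RGB2HSV);m=cv2.inRange(h,(130,100,40),(155,255,255));M=cv2.moments(m)
    print(n,s,M["m10"]/M["m00"],M["m01"]/M["m00"],m.sum()/255)
a=ctrl.read_camera("scene")["frame"][100:300,20:290,::-1]
cv2.imwrite("pics/pur.png",cv2.resize(a,None,fx=2.8,fy=2.8,interpolation=cv2.INTER_CUBIC))
```

```text
top 10.55 336.8666666666667 256.58222222222224 225.0
top 10.6 336.90625 256.61607142857144 224.0Traceback (most recent call last):
  File "<stdin>", line 7, in <module>
ZeroDivisionError: float division by zero
```

Run:
```python
from h import *
import cv2
f=ctrl.read_camera("top")["frame"][:,:,::-1];a=ctrl.read_camera("scene")["frame"][:,:,::-1]
o=np.zeros((600,800,3),np.uint8);o[:300,:400]=cv2.resize(a,(400,300));o[:300,400:]=cv2.resize(f,(400,300))
o[300:]=cv2.resize(a[90:240,20:420],(800,300),interpolation=cv2.INTER_CUBIC)
cv2.imwrite("pics/pur.png",o)
```

```text
(no output)
```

View pics/pur.png

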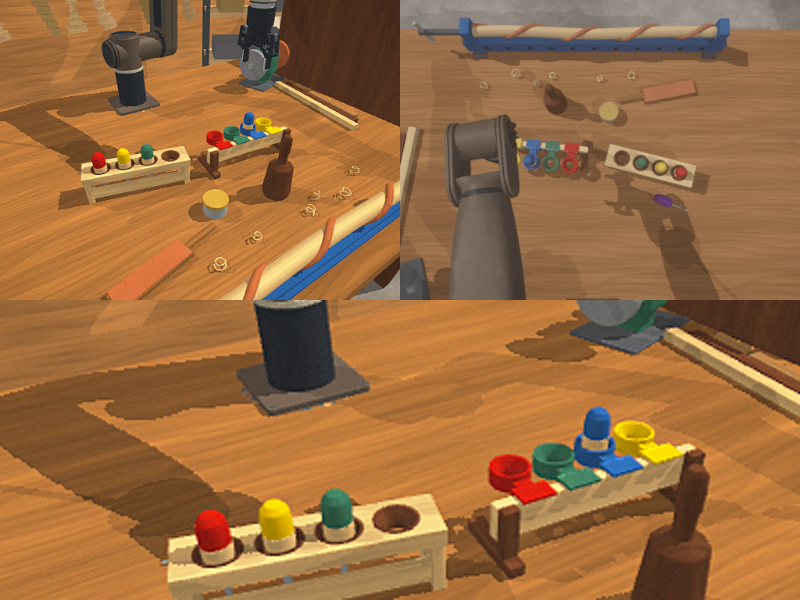

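The purple look-alike had started loose and leaning. It now lies on the bench in front of the stand, out of the way, and doesn't appear to have been touched by the arm. On to green.

Call:
step_arm(gripper=[-1,-1,-1,-1,-1,-1,-1,-1,-1,-1,-1,-1,-1,-1,-1,-1,-1,-1,-1,-1], linear=[[0,0.03,0],[-0.001,0.08,0],[-0.002,0.13,0],[-0.003,0.18,0],[-0.004,0.23,0],[-0.004,0.28,0],[-0.004,0.325,0],[-0.004,0.355,0],[-0.004,0.37,0],[-0.004,0.37,0],[-0.004,0.37,0],[-0.004,0.37,0.025],[-0.004,0.37,0.05],[-0.004,0.37,0.08],[-0.004,0.37,0.11],[-0.004,0.37,0.135],[-0.004,0.37,0.155],[-0.004,0.37,0.168],[-0.004,0.37,0.173],[-0.004,0.37,0.173]], delta_rot=[[0,0,0],[0,0,0],[0,0,0],[0,0,0],[0,0,0],[0,0,0],[0,0,0],[0,0,0],[0,0,0],[0,0,0],[0,0,0],[0,0,0],[0,0,0],[0,0,0],[0,0,0],[0,0,0],[0,0,0],[0,0,0],[0,0,0],[0,0,0]])

```text
time: 13.3
eef_pos: [0.5611, -0.1603, 0.0976]
tcp_rot: [1.0, 0.0, 0.0, 0.0]
contact_force: [0.0, -0.1, 0.3]
opening: 1.0
```

Call:
step_arm(gripper=[1,1,1,1,1,1,1,1,1,1,1,1,1,1,1,1,1,1], linear=[[0,0,0],[0,0,0],[0,0,0],[0,0,0],[0,0,0],[0,0,0],[0,0,0],[0,0,0],[0,0,-0.008],[0,0,-0.02],[0,0,-0.04],[0,0,-0.065],[0,0,-0.09],[0,0,-0.115],[0,0,-0.14],[0,0,-0.16],[0,0,-0.17],[0,0,-0.17]], delta_rot=[[0,0,0],[0,0,0],[0,0,0],[0,0,0],[0,0,0],[0,0,0],[0,0,0],[0,0,0],[0,0,0],[0,0,0],[0,0,0],[0,0,0],[0,0,0],[0,0,0],[0,0,0],[0,0,0],[0,0,0],[0,0,0]])

```text
time: 15.55
eef_pos: [0.561, -0.1603, 0.2681]
tcp_rot: [1.0, 0.0, 0.001, 0.0]
contact_force: [-0.0, -0.6, -0.3]
opening: 0.373
```

Call:
step_arm(gripper=[1,1,1,1,1,1,1,1,1,1,1,1,1,1,1,1,1,1,1,1], linear=[[0,-0.02,0],[0,-0.06,0],[-0.001,-0.105,0],[-0.001,-0.15,0],[-0.001,-0.195,0],[-0.002,-0.24,0],[-0.002,-0.275,0],[-0.002,-0.295,0],[-0.002,-0.304,0],[-0.002,-0.304,0],[-0.002,-0.304,0.02],[-0.002,-0.304,0.045],[-0.002,-0.304,0.07],[-0.002,-0.304,0.095],[-0.002,-0.304,0.12],[-0.002,-0.304,0.14],[-0.002,-0.304,0.155],[-0.002,-0.304,0.164],[-0.002,-0.304,0.169],[-0.002,-0.304,0.169]], delta_rot=[[0,0,0],[0,0,0],[0,0,0],[0,0,0],[0,0,0],[0,0,0],[0,0,0],[0,0,0],[0,0,0],[0,0,0],[0,0,0],[0,0,0],[0,0,0],[0,0,0],[0,0,0],[0,0,0],[0,0,0],[0,0,0],[0,0,0],[0,0,0]])

```text
time: 18.05
eef_pos: [0.5593, 0.1441, 0.0991]
tcp_rot: [1.0, 0.0, 0.001, -0.0]
contact_force: [1.0, 0.5, -0.4]
opening: 0.369
```

Run:
```python
from h import *
import cv2
a=ctrl.read_camera("wrist")["frame"][:,:,::-1];b=ctrl.read_camera("scene")["frame"][:,:,::-1]
b=cv2.resize(b[120:220,230:380],(600,400),interpolation=cv2.INTER_CUBIC)
a=cv2.resize(a,None,fx=.52,fy=.52)
o=np.zeros((600,600,3),np.uint8);o[:400]=b;o[400:,:266]=a;cv2.imwrite("pics/p2.png",o)
```

```text
(no output)
```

View pics/p2.png

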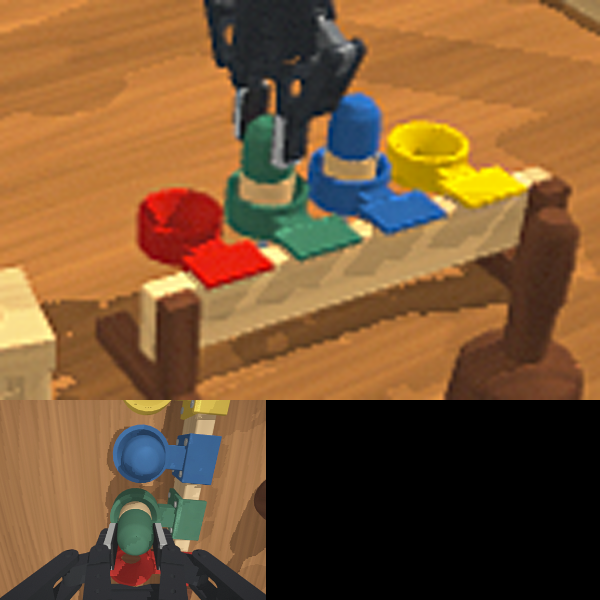

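Green is seated in its collar at (265,190), with blue beside it at the same height. I release it and go to yellow.

Call:
step_arm(gripper=[0.2,-0.2,-0.6,-1,-1,-1,-1,-1,-1,-1,-1,-1,-1,-1], linear=[[0,0,0],[0,0,0],[0,0,0],[0,0,0],[0,0,0],[0,0,0],[0,0,-0.01],[0,0,-0.03],[0,0,-0.06],[0,0,-0.09],[0,0,-0.12],[0,0,-0.15],[0,0,-0.17],[0,0,-0.17]], delta_rot=[[0,0,0],[0,0,0],[0,0,0],[0,0,0],[0,0,0],[0,0,0],[0,0,0],[0,0,0],[0,0,0],[0,0,0],[0,0,0],[0,0,0],[0,0,0],[0,0,0]])

```text
time: 19.9
eef_pos: [0.5596, 0.1439, 0.2713]
tcp_rot: [1.0, 0.0, 0.003, -0.0]
contact_force: [0.3, -0.0, -0.7]
opening: 1.002
```

Call:
step_arm(gripper=[-1,-1,-1,-1,-1,-1,-1,-1,-1,-1,-1,-1,-1,-1,-1,-1,-1,-1,-1,-1], linear=[[-0.001,0.03,0],[-0.003,0.08,0],[-0.005,0.13,0],[-0.007,0.18,0],[-0.009,0.23,0],[-0.011,0.28,0],[-0.013,0.325,0],[-0.0145,0.355,0],[-0.0145,0.368,0],[-0.0145,0.368,0],[-0.0145,0.368,0],[-0.0145,0.368,0.025],[-0.0145,0.368,0.05],[-0.0145,0.368,0.08],[-0.0145,0.368,0.11],[-0.0145,0.368,0.135],[-0.0145,0.368,0.155],[-0.0145,0.368,0.166],[-0.0145,0.368,0.171],[-0.0145,0.368,0.171]], delta_rot=[[0,0,0],[0,0,0],[0,0,0],[0,0,0],[0,0,0],[0,0,0],[0,0,0],[0,0,0],[0,0,0],[0,0,0],[0,0,0],[0,0,0],[0,0,0],[0,0,0],[0,0,0],[0,0,0],[0,0,0],[0,0,0],[0,0,0],[0,0,0]])

```text
time: 22.4
eef_pos: [0.5446, -0.2244, 0.0977]
tcp_rot: [1.0, 0.0, 0.0, 0.0]
contact_force: [-0.3, -0.5, -0.4]
opening: 1.001
```

Call:
step_arm(gripper=[1,1,1,1,1,1,1,1,1,1,1,1,1,1,1,1,1,1], linear=[[0,0,0],[0,0,0],[0,0,0],[0,0,0],[0,0,0],[0,0,0],[0,0,0],[0,0,0],[0,0,-0.008],[0,0,-0.02],[0,0,-0.04],[0,0,-0.065],[0,0,-0.09],[0,0,-0.115],[0,0,-0.14],[0,0,-0.16],[0,0,-0.17],[0,0,-0.17]], delta_rot=[[0,0,0],[0,0,0],[0,0,0],[0,0,0],[0,0,0],[0,0,0],[0,0,0],[0,0,0],[0,0,0],[0,0,0],[0,0,0],[0,0,0],[0,0,0],[0,0,0],[0,0,0],[0,0,0],[0,0,0],[0,0,0]])

```text
time: 24.65
eef_pos: [0.5446, -0.2244, 0.2682]
tcp_rot: [1.0, 0.0, 0.001, 0.0]
contact_force: [-0.1, -0.5, -1.2]
opening: 0.375
```

Call:
step_arm(gripper=[1,1,1,1,1,1,1,1,1,1,1,1,1,1], linear=[[0.001,-0.02,-0.005],[0.003,-0.06,-0.01],[0.006,-0.11,-0.01],[0.009,-0.16,-0.01],[0.012,-0.21,-0.01],[0.015,-0.26,-0.01],[0.018,-0.31,-0.01],[0.021,-0.36,-0.01],[0.023,-0.41,-0.01],[0.025,-0.455,-0.01],[0.026,-0.485,-0.01],[0.026,-0.4995,-0.01],[0.026,-0.4995,-0.01],[0.026,-0.4995,-0.01]], delta_rot=[[0,0,0],[0,0,0],[0,0,0],[0,0,0],[0,0,0],[0,0,0],[0,0,0],[0,0,0],[0,0,0],[0,0,0],[0,0,0],[0,0,0],[0,0,0],[0,0,0]])

```text
time: 26.4
eef_pos: [0.5698, 0.2744, 0.2771]
tcp_rot: [1.0, -0.0, -0.0, 0.0]
contact_force: [-0.5, 0.2, -0.9]
opening: 0.372
```

Call:
step_arm(gripper=[1,1,1,1,1,1,1,1,1,1], linear=[[0,0,0.02],[0,0,0.045],[0,0,0.075],[0,0,0.105],[0,0,0.13],[0,0,0.15],[0,0,0.165],[0,0,0.174],[0,0,0.179],[0,0,0.179]], delta_rot=[[0,0,0],[0,0,0],[0,0,0],[0,0,0],[0,0,0],[0,0,0],[0,0,0],[0,0,0],[0,0,0],[0,0,0]])

```text
time: 27.65
eef_pos: [0.5706, 0.2757, 0.0991]
tcp_rot: [1.0, 0.0, 0.001, -0.0]
contact_force: [0.6, -0.2, -1.3]
opening: 0.372
```

Run:
```python
from h import *
import cv2
a=ctrl.read_camera("wrist")["frame"][:,:,::-1];b=ctrl.read_camera("scene")["frame"][:,:,::-1]
b=cv2.resize(b[120:220,230:380],(600,400),interpolation=cv2.INTER_CUBIC)
a=cv2.resize(a,None,fx=.52,fy=.52)
o=np.zeros((600,600,3),np.uint8);o[:400]=b;o[400:,:266]=a;cv2.imwrite("pics/p3.png",o)
```

```text
(no output)
```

View pics/p3.png

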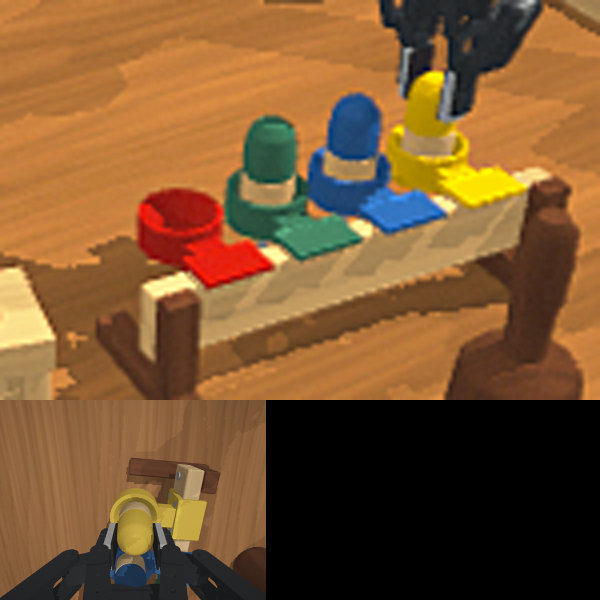

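Yellow is seated at (430,145). I release it and fetch red.

Call:
step_arm(gripper=[0.2,-0.2,-0.6,-1,-1,-1,-1,-1,-1,-1,-1,-1,-1,-1], linear=[[0,0,0],[0,0,0],[0,0,0],[0,0,0],[0,0,0],[0,0,0],[0,0,-0.01],[0,0,-0.03],[0,0,-0.06],[0,0,-0.09],[0,0,-0.12],[0,0,-0.15],[0,0,-0.17],[0,0,-0.17]], delta_rot=[[0,0,0],[0,0,0],[0,0,0],[0,0,0],[0,0,0],[0,0,0],[0,0,0],[0,0,0],[0,0,0],[0,0,0],[0,0,0],[0,0,0],[0,0,0],[0,0,0]])

```text
time: 29.5
eef_pos: [0.571, 0.2756, 0.2715]
tcp_rot: [1.0, 0.0, 0.003, -0.001]
contact_force: [0.8, 0.3, -0.0]
opening: 0.998
```

Call:
step_arm(gripper=[-1,-1,-1,-1,-1,-1,-1,-1,-1,-1,-1,-1,-1,-1], linear=[[-0.002,0.03,0],[-0.006,0.08,0],[-0.01,0.13,0],[-0.014,0.18,0],[-0.018,0.23,0],[-0.022,0.28,0],[-0.025,0.33,0],[-0.029,0.38,0],[-0.033,0.43,0],[-0.036,0.48,0],[-0.04,0.525,0],[-0.042,0.555,0],[-0.042,0.564,0],[-0.042,0.564,0]], delta_rot=[[0,0,0],[0,0,0],[0,0,0],[0,0,0],[0,0,0],[0,0,0],[0,0,0],[0,0,0],[0,0,0],[0,0,0],[0,0,0],[0,0,0],[0,0,0],[0,0,0]])

```text
time: 31.25
eef_pos: [0.5281, -0.2883, 0.2672]
tcp_rot: [1.0, 0.0, -0.001, -0.001]
contact_force: [-0.1, 0.5, 0.1]
opening: 1.001
```

Call:
step_arm(gripper=[-1,-1,-1,-1,-1,-1,-1,-1,-1], linear=[[0,0,0.025],[0,0,0.05],[0,0,0.08],[0,0,0.11],[0,0,0.135],[0,0,0.155],[0,0,0.166],[0,0,0.171],[0,0,0.171]], delta_rot=[[0,0,0],[0,0,0],[0,0,0],[0,0,0],[0,0,0],[0,0,0],[0,0,0],[0,0,0],[0,0,0]])

```text
time: 32.38
eef_pos: [0.5287, -0.2889, 0.0977]
tcp_rot: [1.0, 0.0, 0.0, 0.0]
contact_force: [-0.2, 0.1, -0.6]
opening: 0.999
```

Call:
step_arm(gripper=[1,1,1,1,1,1,1,1,1,1,1,1,1,1,1,1,1,1], linear=[[0,0,0],[0,0,0],[0,0,0],[0,0,0],[0,0,0],[0,0,0],[0,0,0],[0,0,0],[0,0,-0.008],[0,0,-0.02],[0,0,-0.04],[0,0,-0.065],[0,0,-0.09],[0,0,-0.115],[0,0,-0.14],[0,0,-0.16],[0,0,-0.17],[0,0,-0.17]], delta_rot=[[0,0,0],[0,0,0],[0,0,0],[0,0,0],[0,0,0],[0,0,0],[0,0,0],[0,0,0],[0,0,0],[0,0,0],[0,0,0],[0,0,0],[0,0,0],[0,0,0],[0,0,0],[0,0,0],[0,0,0],[0,0,0]])

```text
time: 34.62
eef_pos: [0.5286, -0.2889, 0.2682]
tcp_rot: [1.0, 0.0, 0.001, 0.0]
contact_force: [-0.4, 0.2, -1.6]
opening: 0.373
```

Call:
step_arm(gripper=[1,1,1,1,1,1,1,1,1,1,1], linear=[[0.001,-0.02,-0.005],[0.004,-0.06,-0.01],[0.007,-0.11,-0.01],[0.011,-0.16,-0.01],[0.015,-0.21,-0.01],[0.018,-0.26,-0.01],[0.021,-0.31,-0.01],[0.024,-0.35,-0.01],[0.025,-0.367,-0.01],[0.025,-0.367,-0.01],[0.025,-0.367,-0.01]], delta_rot=[[0,0,0],[0,0,0],[0,0,0],[0,0,0],[0,0,0],[0,0,0],[0,0,0],[0,0,0],[0,0,0],[0,0,0],[0,0,0]])

```text
time: 36.0
eef_pos: [0.5529, 0.0774, 0.277]
tcp_rot: [1.0, 0.0, -0.0, 0.0]
contact_force: [-0.1, -0.5, -1.1]
opening: 0.374
```

Call:
step_arm(gripper=[1,1,1,1,1,1,1,1,1,1], linear=[[0,0,0.02],[0,0,0.045],[0,0,0.075],[0,0,0.105],[0,0,0.13],[0,0,0.15],[0,0,0.165],[0,0,0.174],[0,0,0.179],[0,0,0.179]], delta_rot=[[0,0,0],[0,0,0],[0,0,0],[0,0,0],[0,0,0],[0,0,0],[0,0,0],[0,0,0],[0,0,0],[0,0,0]])

```text
time: 37.25
eef_pos: [0.5536, 0.0783, 0.0988]
tcp_rot: [1.0, 0.0, 0.001, -0.0]
contact_force: [0.1, 0.0, -1.1]
opening: 0.371
```

Run:
```python
from h import *
import cv2
a=ctrl.read_camera("wrist")["frame"][:,:,::-1];b=ctrl.read_camera("scene")["frame"][:,:,::-1]
b=cv2.resize(b[120:220,230:380],(600,400),interpolation=cv2.INTER_CUBIC)
a=cv2.resize(a,None,fx=.52,fy=.52)
o=np.zeros((600,600,3),np.uint8);o[:400]=b;o[400:,:266]=a;cv2.imwrite("pics/p4.png",o)
```

```text
(no output)
```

View pics/p4.png

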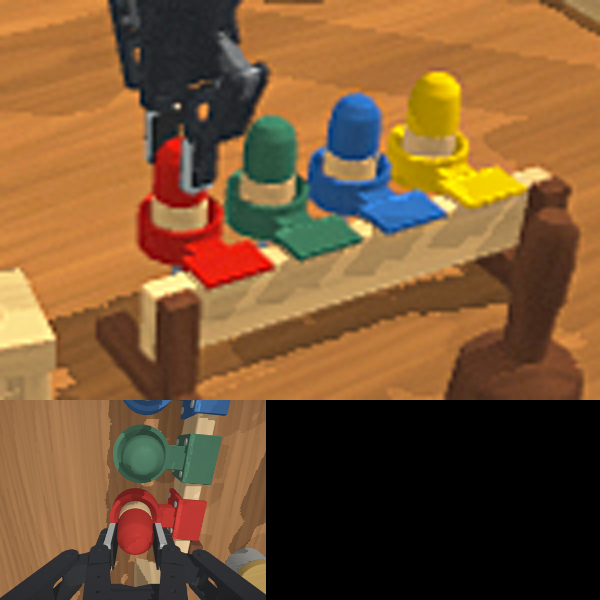

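Red is seated at (180,215) and the other three stand upright. I release it and retreat up and back over the empty bench.

Call:
step_arm(gripper=[0.2,-0.2,-0.6,-1,-1,-1,-1,-1,-1,-1,-1,-1,-1,-1,-1,-1,-1,-1,-1,-1], linear=[[0,0,0],[0,0,0],[0,0,0],[0,0,0],[0,0,0],[0,0,0],[0,0,-0.01],[0,0,-0.03],[0,0,-0.06],[0,0,-0.09],[0,0,-0.12],[0,0,-0.15],[0,0,-0.17],[0,0.04,-0.18],[0,0.09,-0.18],[0,0.14,-0.18],[0,0.19,-0.18],[0,0.24,-0.18],[0,0.25,-0.18],[0,0.25,-0.18]], delta_rot=[[0,0,0],[0,0,0],[0,0,0],[0,0,0],[0,0,0],[0,0,0],[0,0,0],[0,0,0],[0,0,0],[0,0,0],[0,0,0],[0,0,0],[0,0,0],[0,0,0],[0,0,0],[0,0,0],[0,0,0],[0,0,0],[0,0,0],[0,0,0]])

```text
time: 39.85
eef_pos: [0.5531, -0.1718, 0.2781]
tcp_rot: [1.0, -0.0, -0.0, -0.0]
contact_force: [-0.7, -0.2, 0.2]
opening: 1.001
```

Run:
```python
from h import *
import cv2
c=ctrl.read_camera("scene");b=c["frame"][:,:,::-1].copy();t=ctrl.read_camera("top")["frame"][:,:,::-1]
V=np.array(c["view"])
for x,y in[[0.5706, 0.2753], [0.5649, 0.2095], [0.5592, 0.1437], [0.5535, 0.078]]:
    p=V[:3]@[x,y,.144,1];print((4*(p[0]/p[2]*c["fx"]+c["cx"]-230)).round(),(4*(p[1]/p[2]*c["fy"]+c["cy"]-120)).round())
b=cv2.resize(b[120:220,230:380],(600,400),interpolation=cv2.INTER_CUBIC)
o=np.zeros((600,600,3),np.uint8);o[:400]=b;o[400:,:]=cv2.resize(t[100:250,30:480],(600,200));cv2.imwrite("pics/end.png",o)
```

```text
436.0 77.0
355.0 98.0
269.0 120.0
179.0 143.0
```

View pics/end.png

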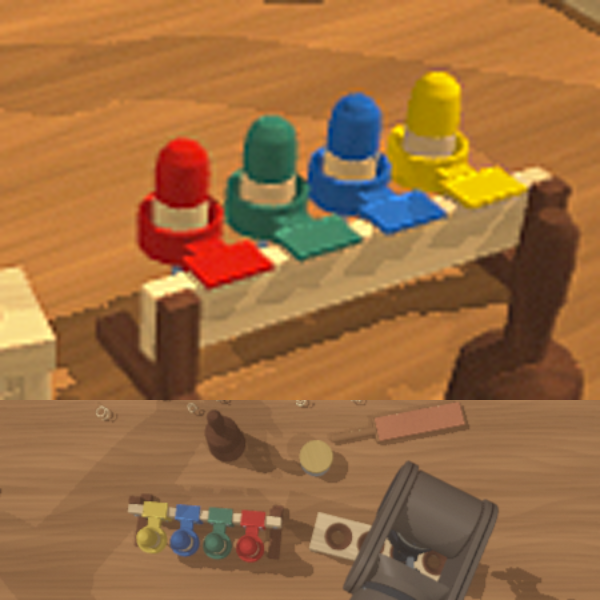

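All four dome tops are within about 5 px (roughly 2 mm) of where a fully home gouge would show. The mallet and tin haven't moved.

```bash
python3 -c "
from plant import ctrl
print(ctrl.sign_off())"
```

```text
the job is handed in; nothing more can be done
None
```

All four gouges (blue, green, yellow and red) are back in the holders of their own colours, and I handed the job in at about 40 s of the 99 s. No verdict is reported, so this rests on my own checks.

- **Gouges:** in the last camera image all four stand upright and released. Their handle tops appear within about 2 mm of where a fully home gouge should be.
- **Forces:** readings at the end of each move stayed below 4 N.
- **Mallet, tin and arm:** the mallet and wax tin look unmoved, judged by eye rather than measured. The arm is clear of everything.
- **Purple look-alike:** it stood leaning at the start and toppled early in the run. It now lies on the bench in front of the stand. I did not see the arm touch it, but I did not check how it fell.

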